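# Lock a ribbon roll on its dispenser shaft

### The arm

A 7-joint arm with a two-finger parallel gripper is mounted at the origin on a cart in front of the work surface, level with it; the furniture and walls round the work are solid. World frame = base frame: x ahead of the robot, y to its left, z up, the work surface at z = 0. Lengths are in m, angles in rad, forces in N, time in s.
With the tool pointing down it reaches from about 0.425 to 0.95 m from the base axis. Payload 4.7 kg.
Tool frame: the origin (TCP) lies midway between the tips of the shut fingers; the grasp point (between the pads) lies env.grip_depth behind it (env.grip_depth is the distance from the TCP to the grasp point, in m); z points along the fingers, x is the direction in which the jaws open and shut, and the axes are right-handed (so a half turn about z gives the same grasp; the last joint's range is limited). The gripper opens to 87 mm and grips with 3 to 60 N. Pads are 19 mm wide; open, the fingers measure 117 mm over their backs; the gripper's body (75 mm by 190 mm) begins 51 mm behind the grasp point.
Start: joints at [1.255, 0.469, -0.049, 1.532, 0.024, 1.141, -0.082], TCP at [0.191, -0.647, 0.223] pointing down, gripper open.
Joint ranges: [-2.59, 2.59], [-0.33, 1.99], [-1.39, 1.29], [0.1, 2.45], [-1.04, 4.18], [0.21, 1.99], [-2.66, 2.66]. Speed limits (rad/s): [2.57, 2.57, 3.14, 3.14, 3.14, 3.14, 3.14].

### API

Orientations are given as a rotation vector (axis times angle).
In Python, from cell import env gives the robot as it stands.
- The arm moves only by the tool jog_arm, never from a script. Its argument "moves" is one flat list of numbers, 7 for each row, row after row: the shift along the tool's x, y, z in m, then the turn, a rotation vector about the tool's x, y, z in degrees, then the finger opening in m, from 0 to 0.087. In form: [dx, dy, dz, ax, ay, az, hand, dx, dy, dz, ax, ay, az, hand, ...]. A call has 1 to 5 rows; each row is the pose to reach, as a shift and turn from the pose commanded when the call began, along the tool's axes at that moment; what a row does not reach only later rows make up. A row lasts 1/10 s, in which the tool goes at most 50 mm and 8.59 degrees, less where a joint would pass 70% of its speed; a pose out of reach is approached as far as the arm can. A call with a gripper value outside its range is refused whole. The fingers move at their own pace and stop on an object; the grip force is fixed at half the most. Time passes only in rows, so rows that repeat a pose let the fingers close. It gives the time, the measured TCP pose, the force and the opening at its end, in the units of the state.
- env.observe(): the state, without advancing time (a new reading comes with each control period).
- env.snapshot(name): name is "scene" or "side" or "wrist"; returns (picture, depth): 420x560x3 uint8, red, green, blue; 420x560 float32, m along the optical axis (not along the pixel's ray), 0 where there is no reading.
- env.get_calibration(name): a dict with "intrinsics" (3x3 intrinsics, pixels), "dist_coeffs" ([k1, k2, p1, p2, k3] as OpenCV has them; the pictures are not rectified), "R" (3x3) and "t" (3): a world point X has camera coordinates R X + t. Camera axes: x right, y down, z forward; pixel columns grow to the right and rows downward; lengths in m; the calibration is good to about 2 mm. A picture is of the moment at which its call begins: read the wrist's pose just before it. get_calibration takes no time and is no camera call; for the wrist camera it gives the pose at the moment of the call.
- env.finish_job(): hands the job in, once; it reports no verdict.
The state is a dict: "time": time; "joint_pos": joint angles; "joint_velocities": joint speeds; "joint_torque": joint torques, N m; "ee_pos": TCP position; "ee_rot": TCP orientation; "wrist_force": force on the tool from outside, world axes, zero at the start; "torque": the same for the moment, N m; "gripper_width": finger opening in m.
Only numpy, scipy, OpenCV 4.12 (cv2) and the standard library are available. Lean on these libraries where they do the work, as an engineer would, in place of code of your own. Each camera call takes 0.05 s, during which the arm holds its last target.

### The job

Lock the ribbon roll on the dispenser: slide the aluminium collar along the shaft until it is snug against the roll and turn it so that its black-knobbed set screw squarely faces the shaft's flat, which is not always straight up. Then turn the knob clockwise until the screw is tight, and let go. Leave the other things on the table alone.

Things in the scene. Friction and masses are not known exactly. Their poses are not given: they have to be found in the camera images.
- stand: ribbon dispenser, fixed to the table: a grey base plate 110 x 175 x 12 mm with one steel side cheek (56 mm wide, 128 mm tall) at its -y end, from which a level steel shaft reaches towards +y. Origin on the table under the plate (the plate reaches from y = -92.5 to +82.5 mm); z up. The shaft's axis is the line x = 0, z = 100 mm in this frame. The ribbon roll (70 mm in diameter) sits on the shaft against the cheek, from y = -70 to -45 mm; the shaft's free end is at y = 72 mm
- flat (a point): point in the middle of the width of the flat of the D-shaped shaft (20 mm diameter, the flat cut 3.5 mm deep along the whole shaft, 15 mm wide), 6 mm from the shaft's free end. Its z axis is the flat's outward normal, its y axis runs along the shaft away from the roll; the shaft axis is 6.5 mm below it along z
- shaft (a joint): the angle at which the shaft is clamped: how far its flat is turned from straight up about the shaft, rad, positive = towards the dispenser's -x side (the robot's side). It differs from run to run; the shaft itself is clamped and is not meant to turn
- collar_slide (a joint): gap between collar and roll along the shaft, m: 0 = snug against the roll, up to 0.045 towards the shaft's free end; it moves stiffly (about 2 N) and stays where it is left
- collar_turn (a joint): angle of the collar's set screw from the shaft's flat about the shaft, rad: 0 = the screw faces the flat squarely, positive = knob turned towards the dispenser's -x side (the robot's side) of the flat; it moves stiffly (about 2 N at the knob) and stays where it is left
- collar_axis (a point): point on the shaft's axis straight under the set screw, in the collar: an aluminium sleeve 33 mm in diameter and 46 mm long with a dark washer (38 mm in diameter, 4 mm thick) on its end by the roll. The screw stands 40 mm from the washer's face. z axis = outward along the screw, y axis along the shaft away from the roll
- knob (a point): centre of the round black fluted knob on the set screw, 23 mm in diameter and 18 mm high, on the screw's line 38.5 mm out from the shaft's axis when loose; z axis = outward along the screw. Between knob and sleeve are a 9 mm stem and a boss 17 mm in diameter, whose top is 24.5 mm from the shaft's axis
- screw (a joint): how far the set screw is turned, rad: below 0.12 at the start = loose, grows when the knob is turned clockwise as seen from outside (looking at the top of the knob), stops tight at 1.4 (less than a quarter turn). The knob sinks 2.6 mm per rad as it is turned. The screw is stiff to about 0.04 N m. Nothing but care stops it from being turned off the flat, and the tight screw does not make the collar stiffer here: do not knock it when letting go
- spare_roll_c (a point): bystander: a spare ribbon roll, lying loose
- tin_c (a point): bystander: round tin, 63 mm wide, 27 mm high
- cutter_c (a point): bystander: box cutter, 150 mm long, lying
- label_roll_c (a point): bystander: white label roll, 44 mm wide, 26 mm high
- scoop_c (a point): bystander: steel scoop, 203 mm long
Things that resemble listed ones, but are neither listed nor needed, are in the scene too. There is more than one size of the stand; the one meant has the size given above.

How it is judged:
On the way, in this order (a step that is already met when the one before it is completed fails the run):
1. the collar is snug against the roll (gap under 4 mm) and its screw faces the flat (within 0.2 rad), the screw still loose (turned under 0.6 rad) (value of joint collar_slide below 0.004 m and value of joint collar_turn between -0.2 and 0.2 rad and value of joint screw below 0.6 rad), for 0.2 s.
2. the screw is tight (turned past 1.2 rad) (value of joint screw above 1.2 rad), for 0.2 s.
At the end, for the whole second after the job is handed in: the collar is within 4 mm of the roll, its set screw faces the flat within 0.2 rad (11 degrees), and the screw is turned past 1.2 rad (it stops at 1.4) (value of joint collar_slide below 0.004 m and value of joint collar_turn between -0.2 and 0.2 rad and value of joint screw above 1.2 rad); the robot touches nothing.
It fails at once if a bystander (spare roll, tin, cutter, label roll, scoop) is moved more than 3 cm (distance of any of spare_roll_c, tin_c, cutter_c, label_roll_c, scoop_c from where it was at the start of the episode above 0.03 m).
It also fails if it takes over 43 s, if anything falls off the work surface, if the arm or the gripper's body presses on something with over 40 N, if the wrist force passes 120 N, or if a joint passes its speed limit or range.

## Working session

There is one attempt and no reset: what is moved stays moved. The work goes in short steps, Python scripts to look and compute and a tool call to move; the robot and the scene stay as the last step left them, time stands still between calls to the robot, and variables do not carry over. Pictures are saved under pics/ and viewed, and the job is handed in when it is done.

Besides the shell and the picture viewer there is one more tool, called after "Call:" as a command line: name --argument value ..., lists and objects as JSON in quotes. jog_arm: Moves the arm, as the interface text tells. Its arguments: {"type":"object","properties":{"moves":{"type":"array"}},"required":["moves"]}

```bash
ls; mkdir -p pics; python3 - <<'E'
from cell import env
import cv2
import numpy as np
o=env.observe()
print({k:np.round(v,4) for k,v in o.items()}, env.grip_depth)
for n in ("scene","side","wrist"):
    c=env.get_calibration(n); p,d=env.snapshot(n)
    cv2.imwrite(f"pics/{n}0.png",p[:,:,::-1]); np.savez(f"pics/{n}0.npz",p=p,d=d,**{k:np.array(v) for k,v in c.items()})
    print(n,c['intrinsics'],c['dist_coeffs'],c['R'],c['t'])
E
```

```text
pics
{'time': np.float64(0.0), 'joint_pos': array([ 1.2551,  0.4695, -0.0486,  1.5337,  0.0241,  1.141 , -0.0823]), 'joint_velocities': array([-0.0026, -0.0003, -0.0017, -0.0003, -0.0012, -0.0014, -0.0002]), 'joint_torque': array([ 4.00000e-04, -5.07968e+01, -8.06000e-02, -2.36157e+01,
       -6.13000e-02,  3.79000e-02,  2.00000e-04]), 'ee_pos': array([ 0.1908, -0.6468,  0.2215]), 'ee_rot': array([-2.5152,  1.8804,  0.0027]), 'wrist_force': array([ 0.0368, -0.6331,  0.1225]), 'torque': array([0.0127, 0.0635, 0.0126]), 'gripper_width': np.float64(0.0869)} 0.0187
scene [[444.23030271   0.         266.67150536]
 [  0.         444.23030271 205.29929636]
 [  0.           0.           1.        ]] [-0.09132773  0.          0.          0.          0.        ] [[ 0.86297709 -0.50522716 -0.00400717]
 [-0.40033606 -0.67893147 -0.61545357]
 [ 0.30822326  0.53272655 -0.78816295]] [-0.47859075  0.27986812  0.93025803]
side [[380.8045804    0.         274.70948625]
 [  0.         380.8045804  212.38702076]
 [  0.           0.           1.        ]] [0.03275523 0.         0.         0.         0.        ] [[ 0.98961377 -0.14268653 -0.01746837]
 [-0.1027897  -0.61742928 -0.77988163]
 [ 0.10049312  0.77357717 -0.62568322]] [-0.55421293  0.14391481  0.85870526]
wrist [[295.2076282    0.         277.50031174]
 [  0.         295.2076282  202.65895325]
 [  0.           0.           1.        ]] [-0.03102904  0.          0.          0.          0.        ] [[ 0.28305286 -0.95910323 -0.00144127]
 [-0.93019041 -0.27488562  0.24327698]
 [-0.23372392 -0.06751959 -0.96995579]] [-0.67505564 -0.03087488  0.38996273]
```

View pics/scene0.png

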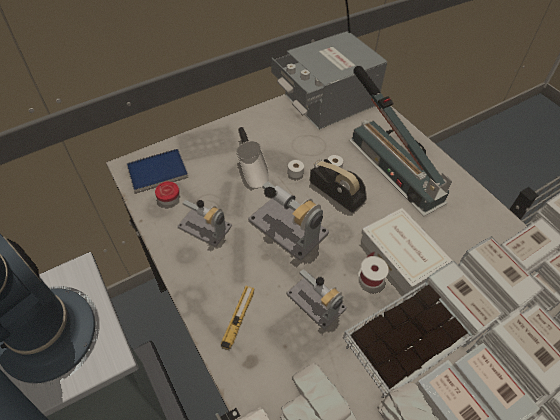

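View pics/side0.png

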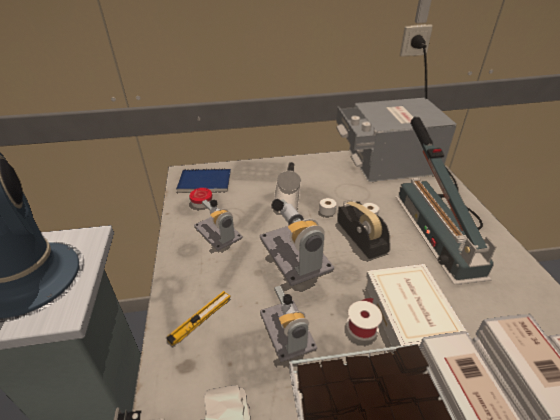

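View pics/wrist0.png

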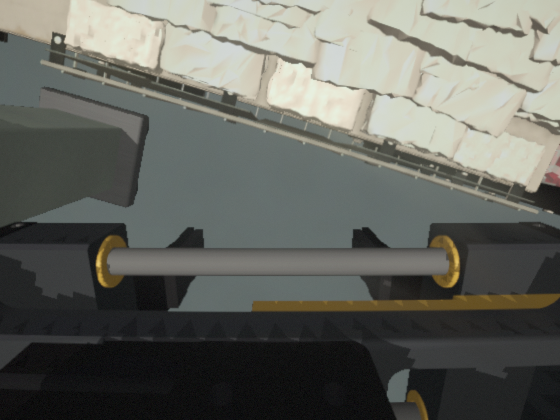

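Three stands could be the one: scene pixels (205,220), (290,225) and (318,298). I'll measure each plate by casting rays onto the plane z = 12 mm.

```bash
cat > h.py <<'E'
import numpy as np, cv2
def load(f):
    return dict(np.load(f))
def rays(c,uv):
    uv=np.asarray(uv,float).reshape(-1,1,2)
    n=cv2.undistortPoints(uv,c['intrinsics'],c['dist_coeffs']).reshape(-1,2)
    return np.c_[n,np.ones(len(n))]
def cen(c): return -c['R'].T@c['t']
def onplane(c,uv,z):
    d=rays(c,uv)@c['R']; o=cen(c)
    return o+d*((z-o[2])/d[:,2])[:,None]
def cloud(c):
    h,w=c['d'].shape; v,u=np.mgrid[:h,:w]
    r=rays(c,np.stack([u.ravel(),v.ravel()],1))*c['d'].reshape(-1,1)
    X=(r-c['t'])@c['R']; X[c['d'].ravel()==0]=np.nan
    return X.reshape(h,w,3)
def proj(c,X):
    return cv2.projectPoints(np.asarray(X,float).reshape(-1,3),cv2.Rodrigues(c['R'])[0],c['t'],c['intrinsics'],c['dist_coeffs'])[0].reshape(-1,2)
E
python3 - <<'E'
from h import *
for n in("scene","side"):
    c=load(f"pics/{n}0.npz"); X=cloud(c)
    m=(abs(X[...,2]-0.012)<0.005)
    g=c['p'].astype(int); 
    k=m.astype(np.uint8)
    k=cv2.morphologyEx(k,cv2.MORPH_OPEN,np.ones((3,3)))
    N,l,s,ce=cv2.connectedComponentsWithStats(k)
    for i in range(1,N):
        if s[i,4]<250: continue
        P=X[l==i][:,:2]
        r=cv2.minAreaRect((P*1000).astype(np.float32)); print(n,ce[i].round(),s[i,4],np.round(r[0]),np.round(r[1]),round(r[2],1))
    pts={'scene':[(205,220),(290,225),(318,298)],'side':[(215,235),(295,255),(288,330)]}[n]
    cv2.imwrite(f"pics/{n}_big.png",cv2.resize(c['p'][130:350,160:400,::-1],None,fx=2.6,fy=2.6,interpolation=cv2.INTER_CUBIC)[:600])
E
```

```text
scene [156. 169.] 1489 [391. 321.] [110. 150.] 81.3
scene [283. 228.] 1822 [601. -22.] [109. 176.] 17.5
scene [ 55. 346.] 2261 [ 14. -21.] [211. 162.] 29.9
side [204. 179.] 963 [393. 320.] [111. 146.] 82.0
side [289. 255.] 1512 [603. -24.] [110. 176.] 16.8
side [ 45. 283.] 1510 [ 54. -10.] [209. 108.] 77.7
side [282. 335.] 643 [ 538. -234.] [ 63. 129.] 33.1
```

View pics/scene_big.png

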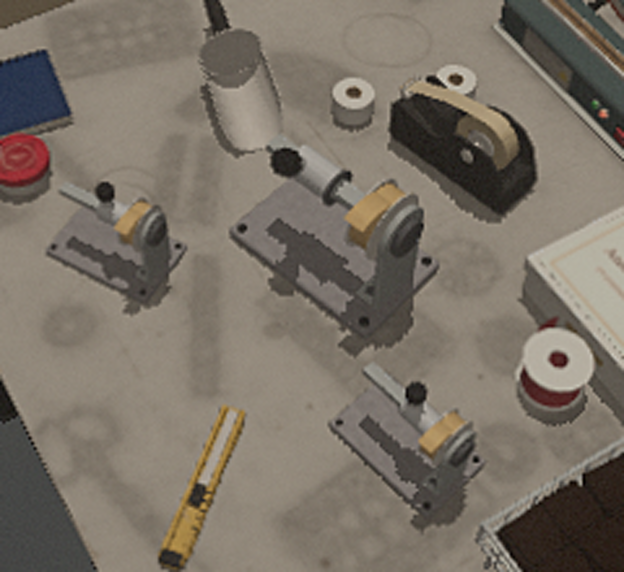

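View pics/side_big.png

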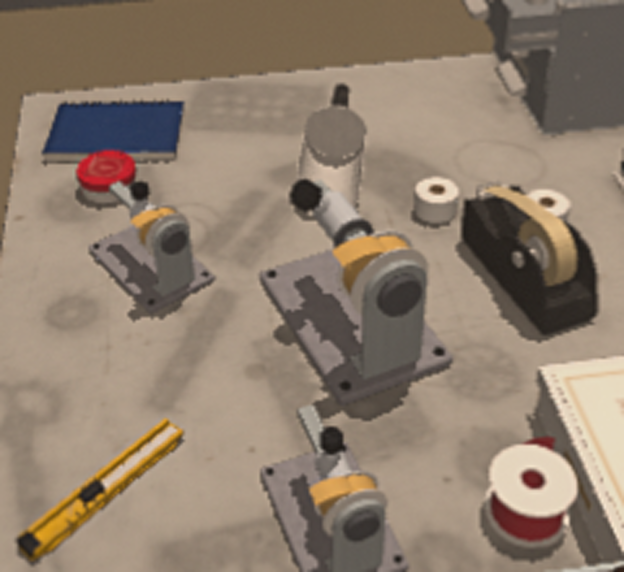

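The stand at scene (290,225) has a plate of 110 x 176 mm, so that is the one meant. The decoys at (205,220) and (318,298) are smaller. The close crop shows its roll, and its collar out towards the free end with the knob at scene (271,192), leaning to the robot's side.

```bash
cat > frame.py <<'E'
from h import *
def plate():
    out=[]
    for n in("scene","side"):
        c=load(f"pics/{n}0.npz"); X=cloud(c)
        m=(abs(X[...,2]-0.012)<0.005)
        k=cv2.morphologyEx(m.astype(np.uint8),cv2.MORPH_OPEN,np.ones((3,3)))
        N,l,s,ce=cv2.connectedComponentsWithStats(k)
        for i in range(1,N):
            P=X[l==i][:,:2]
            if s[i,4]>1000:
                r=cv2.minAreaRect((P*1000).astype(np.float32))
                if abs(r[0][0]-600)<30: out.append((r,))
    return out
E
python3 - <<'E'
from frame import *
for (r,) in plate():
    b=cv2.boxPoints(r); print(b.round(1).tolist())
for n in("scene","side"):
    c=load(f"pics/{n}0.npz"); X=cloud(c)
    p=c['p'].astype(int)
    # things above plate
    near=(np.hypot(X[...,0]-.6,X[...,1]+.02)<.14)
    m=near&(X[...,2]>.03)
    P=X[m]; print(n,P.min(0),P.max(0),m.sum())
    dark=m&(p.max(-1)<60)
    N,l,s,ce=cv2.connectedComponentsWithStats(dark.astype(np.uint8))
    for i in range(1,N):
        if s[i,4]>15: print('dark',ce[i].round(1),s[i],X[l==i].mean(0).round(4))
    roll=m&(p[...,0]>p[...,2]+45)
    print('roll',X[roll].mean(0).round(4),roll.sum(), X[roll][:,2].max())
E
```

```text
[[522.2999877929688, 45.5], [575.0999755859375, -122.0], [678.7999877929688, -89.4000015258789], [625.9000244140625, 78.0999984741211]]
[[525.2000122070312, 44.0], [576.0, -124.30000305175781], [680.9000244140625, -92.5999984741211], [630.0999755859375, 75.69999694824219]]
scene [ 0.55315866 -0.10718537  0.03023049] [0.65383229 0.05396665 0.14063416] 1351
dark [269.8 191.9] [265 187  11  11  96] [0.5652 0.0031 0.1328]
dark [288.8 201.6] [284 196  11  13  36] [ 0.5994 -0.0245  0.1058]
dark [316.  222.3] [310 214  13  15  83] [ 0.6223 -0.1026  0.1014]
roll [ 0.6029 -0.0762  0.1309] 216 0.13924122517712897
side [ 0.55435013 -0.11028851  0.0301502 ] [0.65629177 0.05174549 0.14158599] 1725
dark [277.  204.7] [272 199  11  12  99] [ 0.5673 -0.0011  0.1322]
dark [294.9 218.2] [289 215  14   9  31] [ 0.6026 -0.0262  0.1095]
dark [313.7 244.5] [306 238  16  13 134] [ 0.6271 -0.1046  0.1006]
roll [ 0.603  -0.0765  0.1271] 268 0.1385712327702858
```

```bash
cat > tool.py <<'E'
from h import *
from scipy.spatial.transform import Rotation as Ro
def toolpose(o): return Ro.from_rotvec(o['ee_rot']).as_matrix(), np.array(o['ee_pos'])
def jog(o,R2,p2):
    R,p=toolpose(o)
    return (R.T@(p2-p)*1000).round(1), np.degrees(Ro.from_matrix(R.T@R2).as_rotvec()).round(2)
YAW=np.radians(17.1)
RS=np.array([[np.cos(YAW),-np.sin(YAW),0],[np.sin(YAW),np.cos(YAW),0],[0,0,1]])
OS=np.array([.6001,-.0181,0])
def S(p): return RS@np.asarray(p,float)+OS
def W2S(X): return (np.asarray(X)-OS)@RS
def normal(th): return RS@np.array([-np.sin(th),0,np.cos(th)])
def toolR(th,phi):
    """z=-normal; x axis= shaft y rotated by phi about tool z"""
    z=-normal(th); y=RS[:,1]; x0=y; y0=np.cross(z,x0)
    x=np.cos(phi)*x0+np.sin(phi)*y0
    return np.c_[x,np.cross(z,x),z]
E
python3 - <<'E'
from cell import env
from tool import *
o=env.observe(); R,p=toolpose(o); c=env.get_calibration('wrist')
print(R.round(3)); print('cam in tool',(R.T@(cen(c)-p)).round(4)); print('axes',(R.T@c['R'].T).round(3))
for th in(0,.35,.7):
  for phi in (-2.6,-1.57,-.8,0,.8,1.57,2.6): 
    print(th,phi,jog(o,toolR(th,phi),S([0,0.03,.1])+normal(th)*.2))
E
```

```text
[[ 0.283 -0.959 -0.   ]
 [-0.959 -0.283  0.001]
 [-0.001  0.    -1.   ]]
cam in tool [ 0.0008 -0.065  -0.1632]
axes [[ 1.     0.     0.   ]
 [-0.     0.97   0.243]
 [-0.    -0.243  0.97 ]]
0 -2.6 (array([-517.5, -570.2,  -77.5]), array([3.000e-02, 8.000e-02, 3.037e+01]))
0 -1.57 (array([-517.5, -570.2,  -77.5]), array([7.000e-02, 6.000e-02, 8.938e+01]))
0 -0.8 (array([-517.5, -570.2,  -77.5]), array([1.000e-01, 4.000e-02, 1.335e+02]))
0 0 (array([-517.5, -570.2,  -77.5]), array([ 1.3000e-01, -1.0000e-02,  1.7934e+02]))
0 0.8 (array([-517.5, -570.2,  -77.5]), array([-1.0000e-01,  5.0000e-02, -1.3483e+02]))
0 1.57 (array([-517.5, -570.2,  -77.5]), array([-6.000e-02,  7.000e-02, -9.071e+01]))
0 2.6 (array([-517.5, -570.2,  -77.5]), array([-2.000e-02,  8.000e-02, -3.169e+01]))
0.35 -2.6 (array([-516.7, -501.6,  -65.4]), array([19.54, -5.46, 30.04]))
0.35 -1.57 (array([-516.7, -501.6,  -65.4]), array([ 15.68, -15.75,  88.37]))
0.35 -0.8 (array([-516.7, -501.6,  -65.4]), array([  9.84, -23.38, 131.82]))
0.35 0 (array([-516.7, -501.6,  -65.4]), array([-5.0000e-02, -3.1230e+01,  1.7659e+02]))
0.35 0.8 (array([-516.7, -501.6,  -65.4]), array([   9.97,   23.47, -133.15]))
0.35 1.57 (array([-516.7, -501.6,  -65.4]), array([ 15.78,  15.75, -89.71]))
0.35 2.6 (array([-516.7, -501.6,  -65.4]), array([ 19.58,   5.4 , -31.38]))
0.7 -2.6 (array([-515.9, -441.3,  -30.5]), array([ 39.05, -11.  ,  29.08]))
0.7 -1.57 (array([-515.9, -441.3,  -30.5]), array([ 31.21, -31.47,  85.36]))
0.7 -0.8 (array([-515.9, -441.3,  -30.5]), array([ 19.45, -46.48, 126.8 ]))
0.7 0 (array([-515.9, -441.3,  -30.5]), array([ -0.23, -61.5 , 168.47]))
0.7 0.8 (array([-515.9, -441.3,  -30.5]), array([  19.89,   46.57, -128.08]))
0.7 1.57 (array([-515.9, -441.3,  -30.5]), array([ 31.54,  31.33, -86.67]))
0.7 2.6 (array([-515.9, -441.3,  -30.5]), array([ 39.17,  10.72, -30.41]))
```

Call:
jog_arm --moves '[-0.497, -0.57, -0.04, 0, 0, -90, 0.087, -0.497, -0.57, -0.04, 0, 0, -90, 0.087, -0.497, -0.57, -0.04, 0, 0, -90, 0.087, -0.497, -0.57, -0.04, 0, 0, -90, 0.087, -0.497, -0.57, -0.04, 0, 0, -90, 0.087]'

```text
time: 0.65
ee_pos: [0.3257, -0.4349, 0.2357]
ee_rot: [3.033, -0.82, -0.0]
wrist_force: [1.5, -0.1, 0.2]
gripper_width: 0.0868
```

```bash
cat > plan.py <<'E'
import sys
from cell import env
from tool import *
# usage: plan.py th phi sx sy rad  -> TCP at stand axis point y=sy, radial distance rad along normal(th)
def show(th,phi,y,rad,off=(0,0,0)):
    o=env.observe(); a,b=jog(o,toolR(th,phi),S([0,y,.1])+normal(th)*rad+RS@np.array(off))
    print('t',o['time'].round(2),'pos',o['ee_pos'].round(4),'F',o['wrist_force'].round(1),'w',o['gripper_width'].round(4),'j',o['joint_pos'].round(2)); print('shift',a,'turn',b)
if __name__=='__main__': show(*map(float,sys.argv[1:]))
E
python3 plan.py 0 1.57 0.01 0.14
```

```text
Traceback (most recent call last):
  File "plan.py", line 8, in <module>
    if __name__=='__main__': show(*map(float,sys.argv[1:]))
                             ~~~~^^^^^^^^^^^^^^^^^^^^^^^^^^
  File "plan.py", line 7, in show
    print('t',o['time'].round(2),'pos',o['ee_pos'].round(4),'F',o['wrist_force'].round(1),'w',o['gripper_width'].round(4),'j',o['joint_pos'].round(2)); print('shift',a,'turn',b)
              ^^^^^^^^^^^^^^^
AttributeError: 'float' object has no attribute 'round'
```

```bash
sed -i "s/o\['time'\].round(2)/round(float(o['time']),2)/; s/o\['gripper_width'\].round(4)/round(float(o['gripper_width']),4)/; s/o\['\(ee_pos\|wrist_force\|joint_pos\)'\]/np.array(o['\1'])/g" plan.py
python3 plan.py 0 1.57 0.01 0.14
```

```text
t 0.65 pos [ 0.3257 -0.4349  0.2357] F [ 1.5 -0.1  0.2] w 0.0868 j [ 1.09  0.26 -0.29  1.82  0.08  1.08  0.24]
shift [  19.7 -505.    -4.3] turn [ 0.00e+00  1.00e-02 -4.74e+01]
```

Call:
jog_arm --moves '[0.02, -0.505, -0.004, 0, 0, -47.4, 0.087, 0.02, -0.505, -0.004, 0, 0, -47.4, 0.087, 0.02, -0.505, -0.004, 0, 0, -47.4, 0.087, 0.02, -0.505, -0.004, 0, 0, -47.4, 0.087, 0.02, -0.505, -0.004, 0, 0, -47.4, 0.087]'

```text
time: 1.15
ee_pos: [0.4612, -0.2251, 0.2378]
ee_rot: [3.122, 0.348, 0.0]
wrist_force: [1.1, -0.0, 0.7]
gripper_width: 0.0869
```

```bash
python3 plan.py 0 1.57 0.01 0.14
```

```text
t 1.15 pos [ 0.4612 -0.2251  0.2378] F [ 1.1 -0.   0.7] w 0.0869 j [ 0.84  0.24 -0.55  1.87  0.14  1.07  0.46]
shift [ 180.2 -181.3   -2.3] turn [ 0.03  0.   -4.43]
```

Call:
jog_arm --moves '[0.18, -0.181, -0.002, 0, 0, -4.4, 0.087, 0.18, -0.181, -0.002, 0, 0, -4.4, 0.087, 0.18, -0.181, -0.002, 0, 0, -4.4, 0.087, 0.18, -0.181, -0.002, 0, 0, -4.4, 0.087, 0.18, -0.181, -0.002, 0, 0, -4.4, 0.087]'

```text
time: 1.65
ee_pos: [0.5956, -0.0145, 0.2395]
ee_rot: [3.108, 0.457, -0.001]
wrist_force: [1.0, -0.0, 0.1]
gripper_width: 0.0871
```

```bash
python3 plan.py 0 1.57 0.01 0.14
```

```text
t 1.65 pos [ 0.5956 -0.0145  0.2395] F [ 1.  -0.   0.1] w 0.0871 j [ 0.43  0.4  -0.63  1.68  0.25  1.15  0.02]
shift [ 3.2 -5.2 -0.5] turn [ 0.02  0.02 -0.4 ]
```

Call:
jog_arm --moves '[0, 0, 0, 0, 0, 0, 0.087, 0, 0, 0, 0, 0, 0, 0.087]'

```text
time: 1.85
ee_pos: [0.5949, -0.0144, 0.2391]
ee_rot: [-3.107, -0.463, 0.001]
wrist_force: [-0.4, -1.7, 0.4]
gripper_width: 0.0874
```

```bash
cat > snap.py <<'E'
import sys
from cell import env
from tool import *
n,name=sys.argv[1:3]
c=env.get_calibration(n); p,d=env.snapshot(n)
cv2.imwrite(f"pics/{name}.png",p[:,:,::-1]); np.savez(f"pics/{name}.npz",p=p,d=d,**{k:np.array(v) for k,v in c.items()})
E
python3 snap.py wrist w1
```

```text
(no output)
```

View pics/w1.png

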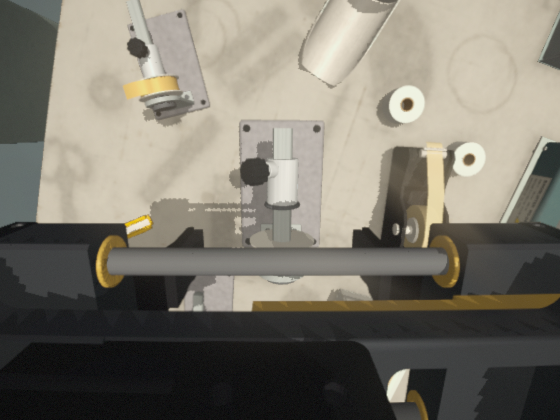

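The wrist view shows the right stand. The shaft's free end is at (283,130), the collar at (283,183) and the knob at (255,172) on the robot's side. Next I'll fit the shaft profile from depth.

```bash
cat > ana.py <<'E'
import sys
from tool import *
c=load(f"pics/{sys.argv[1]}.npz"); X=W2S(cloud(c)); p=c['p'].astype(int)
m=(abs(X[...,0])<.016)&(X[...,2]>.085)&(X[...,2]<.125)
y0=X[m][:,1]; print('y range',np.nanmin(y0),np.nanmax(y0), m.sum())
for lo,hi in((-.04,-.02),(-.02,-.005),(.04,.05),(.05,.06),(.06,.072)):
    k=m&(X[...,1]>lo)&(X[...,1]<hi); 
    if k.sum()<8: print(lo,hi,k.sum()); continue
    P=X[k]; b=np.round(P[:,0]*1000)
    print(lo,hi,[(int(v),round(1000*np.median(P[b==v,2]),1)) for v in np.unique(b)])
kn=(p.max(-1)<70)&(X[...,2]>.11)&(np.hypot(X[...,0],X[...,1]-.03)<.07)
N,l,s,ce=cv2.connectedComponentsWithStats(kn.astype(np.uint8))
for i in range(1,N):
    if s[i,4]>40: print('knob',ce[i],s[i],X[l==i].mean(0).round(4),X[l==i].min(0).round(4),X[l==i].max(0).round(4))
E
python3 ana.py w1; python3 - <<'E'
from h import *
c=load('pics/w1.npz')
cv2.imwrite('pics/w1c.png',cv2.resize(c['p'][110:260,220:340,::-1],None,fx=4,fy=4,interpolation=cv2.INTER_CUBIC))
E
```

```text
y range -0.09110980183568172 0.0709955245978981 3081
-0.04 -0.02 [(-10, np.float64(105.4)), (-9, np.float64(107.2)), (-8, np.float64(107.0)), (-7, np.float64(107.0)), (-6, np.float64(107.1)), (-5, np.float64(107.4)), (-4, np.float64(107.3)), (-3, np.float64(107.4)), (-1, np.float64(107.5)), (0, np.float64(107.3)), (1, np.float64(107.6)), (2, np.float64(107.9)), (3, np.float64(107.8)), (4, np.float64(108.0)), (5, np.float64(108.3)), (6, np.float64(108.0)), (7, np.float64(107.0)), (8, np.float64(105.6))]
-0.02 -0.005 [(-16, np.float64(112.3)), (-15, np.float64(112.8)), (-14, np.float64(114.3)), (-13, np.float64(115.6)), (-12, np.float64(116.2)), (-11, np.float64(116.5)), (-10, np.float64(106.0)), (-9, np.float64(107.7)), (-8, np.float64(106.9)), (-7, np.float64(107.4)), (-6, np.float64(107.3)), (-5, np.float64(107.4)), (-4, np.float64(108.0)), (-3, np.float64(107.5)), (-2, np.float64(119.8)), (-1, np.float64(107.6)), (0, np.float64(108.4)), (1, np.float64(108.0)), (2, np.float64(108.2)), (3, np.float64(108.4)), (4, np.float64(108.4)), (5, np.float64(108.2)), (6, np.float64(108.8)), (7,
[... 2672 characters left out ...]
0.0266 0.0043 0.2415] [0.0483 0.037  0.3237]
knob [430.91489362 237.78723404] [428 232   8  16  47] [0.0436 0.0369 0.3155] [0.043  0.0332 0.3132] [0.0442 0.039  0.3177]
knob [  6.13953488 387.3255814 ] [  0 381  12  14  43] [-0.0532  0.0261  0.3615] [-0.0543  0.0249  0.3607] [-0.0521  0.0276  0.3621]
knob [ 39.17021277 387.5106383 ] [ 34 381  10  14  47] [-0.047   0.0263  0.3614] [-0.0485  0.0253  0.3605] [-0.0461  0.0277  0.362 ]
knob [138.50943396 392.18867925] [127 387  21  10  53] [-0.0291  0.0259  0.3615] [-0.031   0.0251  0.3608] [-0.0276  0.0271  0.362 ]
knob [404.68571429 408.40952381] [391 402  28  18 315] [ 0.0381 -0.0212  0.3244] [ 0.0336 -0.0234  0.3206] [ 0.0431 -0.0195  0.3277]
```

View pics/w1c.png

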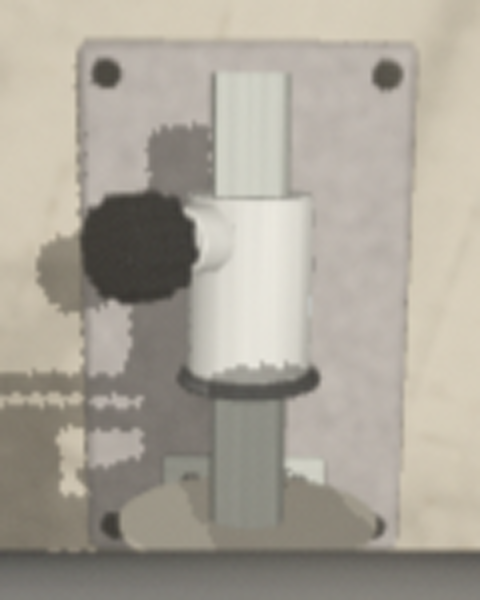

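```bash
cat > ang.py <<'E'
import sys
from tool import *
from scipy.optimize import brentq
def knobfit(c,uv,lo=-.3,hi=1.5,r=.0385):
    o=W2S(cen(c)); d=(rays(c,[uv])@c['R'])[0]@RS
    # ray meets cylinder radius r about x=0,z=.1 ; first hit
    A=d[0]**2+d[2]**2; B=2*(o[0]*d[0]+(o[2]-.1)*d[2]); C=o[0]**2+(o[2]-.1)**2-r*r
    q=B*B-4*A*C
    if q<0: q=0
    t=(-B-np.sqrt(q))/(2*A); P=o+t*d
    return np.degrees(np.arctan2(-P[0],P[2]-.1)),P[1]*1000
if __name__=='__main__':
    c=load('pics/w1.npz'); X=W2S(cloud(c))
    for lo,hi in((-.04,-.02),(.045,.055),(.055,.063),(.063,.071)):
        k=(X[...,1]>lo)&(X[...,1]<hi)&(X[...,0]>-.0075)&(X[...,0]<.0058)&(X[...,2]>.1)&(X[...,2]<.112)
        P=X[k]; f=np.polyfit(P[:,0],P[:,2],1); print(lo,k.sum(),'flat deg',np.degrees(np.arctan(f[0])).round(2),'h',f[1]*1000)
    for f,uv in(('w1',(254.2,171.6)),('scene0',(269.8,191.9)),('side0',(277,204.7))):
        print(f,knobfit(load(f'pics/{f}.npz'),uv))
    # collar washer end and shaft/cheek checks
    m=(X[...,1]>-.01)&(X[...,1]<.04)&(abs(X[...,0])<.012)&(X[...,2]>.11)
    print('collar y',np.percentile(X[m][:,1],[1,99]), 'end',np.nanmax(X[...,1][(abs(X[...,0])<.006)&(X[...,2]>.1)&(X[...,2]<.112)]))
    P=X[m]; A=np.c_[P[:,0],P[:,2],np.ones(len(P))]; s=np.linalg.lstsq(A,-(P[:,0]**2+P[:,2]**2),rcond=None)[0]; print('collar axis',-s[:2]/2,np.sqrt((s[0]**2+s[1]**2)/4-s[2]))
    for y in(.01,.02):
        k=m&(abs(X[...,1]-y)<.006);print(y,X[k][:,0].mean(),k.sum())
    # shaft edges by depth for yaw
    for lo,hi in((-.04,-.02),(.045,.055),(.055,.07)):
        k=(X[...,1]>lo)&(X[...,1]<hi)&(abs(X[...,0])<.013)&(X[...,2]>.102)&(X[...,2]<.112);x=X[k][:,0]; print('shaft x',x.min(),x.max())
E
python3 ang.py
```

```text
-0.04 216 flat deg 5.07 h 107.63172934086167
0.045 144 flat deg 5.25 h 107.53002577745309
0.055 112 flat deg 4.66 h 107.59331580437212
0.063 126 flat deg 5.37 h 107.524982048827
w1 (np.float64(44.09683268705748), np.float64(31.345905238758327))
scene0 (np.float64(40.48417030684462), np.float64(32.47053599226979))
side0 (np.float64(40.22298428114496), np.float64(29.180909972130962))
collar y [-0.00355888  0.03730953] end 0.07098038233731387
collar axis [0.00078594 0.23429898] 0.11293120566166727
0.01 -0.00013072107305128264 283
0.02 -3.228799448206461e-05 286
shaft x -0.00998060818112318 0.00814329356153007
shaft x -0.009502185120316555 0.009604010450152507
shaft x -0.009431531736743723 0.009501985363301277
```

Flat: about 5.1° towards the robot's side (0.09 rad). Knob: about 42° and y ≈ 31 mm, while snug is y = -5 mm. I'll go to a hover along the screw's line with the jaws along the shaft.

```bash
python3 plan.py 0.74 0 0.031 0.12
```

```text
t 1.9 pos [ 0.5945 -0.0164  0.2391] F [-0.9 -0.5 -0.6] w 0.0872 j [ 0.43  0.39 -0.63  1.68  0.25  1.15  0.03]
shift [-76.1 -27.4  50.6] turn [-33.14  33.36 -85.77]
```

Call:
jog_arm --moves '[-0.076, -0.027, 0.0, -33.1, 33.4, -85.8, 0.06, -0.076, -0.027, 0.0, -33.1, 33.4, -85.8, 0.06, -0.076, -0.027, 0.0, -33.1, 33.4, -85.8, 0.06, -0.076, -0.027, 0.0, -33.1, 33.4, -85.8, 0.06, -0.076, -0.027, 0.0, -33.1, 33.4, -85.8, 0.06]'

```text
time: 2.4
ee_pos: [0.5134, -0.0141, 0.2399]
ee_rot: [2.571, 1.339, 0.419]
wrist_force: [-0.1, 0.1, 0.6]
gripper_width: 0.0616
```

```bash
python3 plan.py 0.74 0 0.031 0.12
```

```text
t 2.4 pos [ 0.5134 -0.0141  0.2399] F [-0.1  0.1  0.6] w 0.0616 j [ 0.64  0.07 -0.77  2.1   0.25  0.66  0.67]
shift [ -6.2 -17.   48. ] turn [-18.34  18.73 -47.91]
```

Call:
jog_arm --moves '[-0.006, -0.017, 0.02, -18.3, 18.7, -47.9, 0.06, -0.006, -0.017, 0.02, -18.3, 18.7, -47.9, 0.06, -0.006, -0.017, 0.02, -18.3, 18.7, -47.9, 0.06, -0.006, -0.017, 0.02, -18.3, 18.7, -47.9, 0.06, -0.006, -0.017, 0.02, -18.3, 18.7, -47.9, 0.06]'

```text
time: 2.9
ee_pos: [0.5025, -0.0077, 0.2133]
ee_rot: [2.019, 1.837, 0.671]
wrist_force: [-0.9, 0.4, -0.9]
gripper_width: 0.0599
```

```bash
python3 plan.py 0.74 0 0.031 0.12
```

```text
t 2.9 pos [ 0.5025 -0.0077  0.2133] F [-0.9  0.4 -0.9] w 0.0599 j [ 0.82  0.02 -0.84  2.3  -0.2   0.25  1.64]
shift [-6.8 -3.4 26.4] turn [ -8.29   7.   -20.41]
```

```bash
cat > plan2.py <<'E'
import sys
from cell import env
from tool import *
# psi_deg th_deg phi_deg y_mm e_mm [r_mm]: TCP = knob centre + e along tool z
psi,th,phi,y,e=map(float,sys.argv[1:6]); r=float(sys.argv[6]) if len(sys.argv)>6 else 38.5
o=env.observe()
K=S(np.array([-r*np.sin(np.radians(psi)),y,100+r*np.cos(np.radians(psi))])/1000)
R2=toolR(np.radians(th),np.radians(phi)); a,b=jog(o,R2,K+R2[:,2]*e/1000)
R,p=toolpose(o); z=-R[:,2]@RS; x=R[:,0]
x0=RS[:,1]; 
print('t',round(float(o['time']),2),'S',(W2S(p)*1000).round(1),'th',np.degrees(np.arctan2(-z[0],z[2])).round(1),'tilty',np.degrees(np.arcsin(z[1])).round(1),'phi',np.degrees(np.arctan2(x@np.cross(R[:,2],x0),x@x0)).round(1))
print('F',np.round(o['wrist_force'],1),'T',np.round(o['torque'],2),'w',round(float(o['gripper_width']),4),'j',np.round(o['joint_pos'],2))
print('shift',a,'turn',b)
E
python3 plan2.py 42.5 20 0 31 -60
```

```text
t 2.9 S [-90.2  38.6 213.3] th 33.0 tilty 5.4 phi 20.9
F [-0.9  0.4 -0.9] T [0.06 0.52 0.09] w 0.0599 j [ 0.82  0.02 -0.84  2.3  -0.2   0.25  1.64]
shift [ 4.6 20.8 48.2] turn [ 13.84   2.9  -21.41]
```

Call:
jog_arm --moves '[0.005, 0.021, 0.0, 13.8, 2.9, -21.4, 0.06, 0.005, 0.021, 0.01, 13.8, 2.9, -21.4, 0.06, 0.005, 0.021, 0.03, 13.8, 2.9, -21.4, 0.06, 0.005, 0.021, 0.048, 13.8, 2.9, -21.4, 0.06, 0.005, 0.021, 0.048, 13.8, 2.9, -21.4, 0.06]'

```text
time: 3.4
ee_pos: [0.5472, -0.0011, 0.1836]
ee_rot: [1.731, 2.339, 0.414]
wrist_force: [-0.8, 0.6, -0.4]
gripper_width: 0.0599
```

```bash
python3 plan2.py 42.5 20 0 31 -60; python3 snap.py wrist w2
```

```text
t 3.4 S [-45.5  31.8 183.6] th 19.9 tilty -0.2 phi 0.2
F [-0.8  0.6 -0.4] T [0.   0.34 0.01] w 0.0599 j [ 0.67  0.25 -0.79  2.08  0.18  0.55  1.66]
shift [-0.8 -0.5 -1.5] turn [-0.12 -0.22 -0.16]
```

View pics/w2.png

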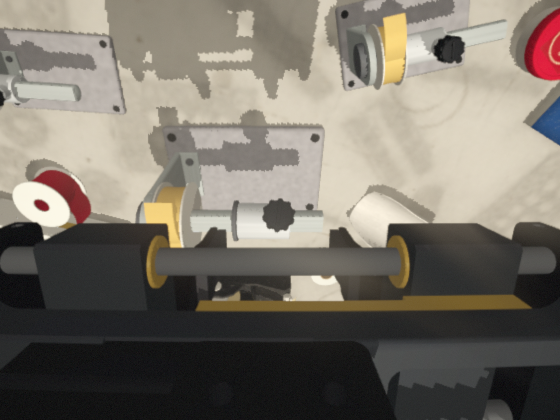

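The wrist view shows the knob at (278,215), between the fingers' columns (about 215 and 345), with the shaft horizontal. I'll check the knob's estimate from this second viewpoint.

```bash
python3 - <<'E'
from ang import knobfit
from tool import *
c=load('pics/w2.npz'); X=W2S(cloud(c)); p=c['p'].astype(int)
m=(p.max(-1)<80); m[:190]=0;m[235:]=0;m[:,:255]=0;m[:,300:]=0
N,l,s,ce=cv2.connectedComponentsWithStats(m.astype(np.uint8))
i=1+np.argmax(s[1:,4]); print(ce[i],s[i],np.nanmean(X[l==i],0),knobfit(c,ce[i]))
x,y,w,h,_=s[i]; print(knobfit(c,(x+w/2-.5,y+h/2-.5)))
# two-ray triangulation with w1
c1=load('pics/w1.npz'); 
d1=(rays(c1,[(254.2,171.6)])@c1['R'])[0]; d2=(rays(c,[ce[i]])@c['R'])[0]
d1/=np.linalg.norm(d1);d2/=np.linalg.norm(d2)
A=np.c_[d1,-d2]; t=np.linalg.lstsq(A,cen(c)-cen(c1),rcond=None)[0]
P1=cen(c1)+t[0]*d1;P2=cen(c)+t[1]*d2; print(W2S(P1),W2S(P2))
# shaft line check x
for lo,hi in((-.04,-.02),(.05,.07)):
    k=(X[...,1]>lo)&(X[...,1]<hi)&(abs(X[...,0])<.014)&(X[...,2]>.09)&(X[...,2]<.115); P=X[k]; print(P[:,0].min(),P[:,0].max(),np.percentile(P[:,2],90))
    q=k&(X[...,0]>-.0065)&(X[...,0]<.0055); f=np.polyfit(X[q][:,0],X[q][:,2],1); print('flat',np.degrees(np.arctan(f[0])),f[1])
E
```

```text
[278.71850394 211.32480315] [264 199  31  25 508] [-0.03437845  0.03206516  0.13403466] (np.float64(47.773608022746735), np.float64(32.138587809752416))
(np.float64(48.16158556803382), np.float64(32.36135635382267))
[-0.02705671  0.03087841  0.12434494] [-0.02729625  0.0321529   0.12418389]
-0.011849328853399007 0.006553732136300938 0.10803815439299015
flat 3.933860007644887 0.10759160616013501
-0.011292505084633635 0.0070002270754493485 0.10803886628805573
flat 3.6477915891899255 0.10753472173360143
```

```bash
python3 plan2.py 43 20 0 31.5 13
```

```text
t 3.45 S [-45.8  32.3 184.3] th 19.9 tilty -0.2 phi 0.1
F [-0.7 -0.2 -1.1] T [-0.05  0.28 -0.01] w 0.06 j [ 0.67  0.25 -0.79  2.08  0.18  0.55  1.66]
shift [-1.1 -0.7 72.5] turn [-0.09 -0.18 -0.11]
```

Call:
jog_arm --moves '[-0.001, -0.001, 0.03, 0, 0, 0, 0.06, -0.001, -0.001, 0.05, 0, 0, 0, 0.06, -0.001, -0.001, 0.06, 0, 0, 0, 0.06, -0.001, -0.001, 0.072, 0, 0, 0, 0.06, -0.001, -0.001, 0.072, 0, 0, 0, 0.06]'

```text
time: 3.95
ee_pos: [0.5703, 0.0069, 0.117]
ee_rot: [1.726, 2.34, 0.415]
wrist_force: [0.3, -0.2, 0.9]
gripper_width: 0.0599
```

```bash
python3 plan2.py 43 20 0 31.5 13; python3 snap.py wrist w3; python3 snap.py scene s3;  python3 - <<'E'
from h import *
a=load('pics/w3.npz')['p'][150:350,180:400,::-1]; b=load('pics/s3.npz')['p'][150:260,220:340,::-1]
cv2.imwrite('pics/c3.png',np.hstack([cv2.resize(a,(440,400)),cv2.resize(b,(360,400),interpolation=cv2.INTER_CUBIC)]))
E
```

```text
t 3.95 S [-21.2  32.6 117. ] th 20.0 tilty -0.2 phi -0.0
F [ 0.3 -0.2  0.9] T [-0.05  0.27  0.03] w 0.0599 j [ 0.51  0.37 -0.65  2.11  0.36  0.41  1.49]
shift [-1.1 -1.   0.8] turn [-0.   -0.17  0.03]
```

View pics/c3.png

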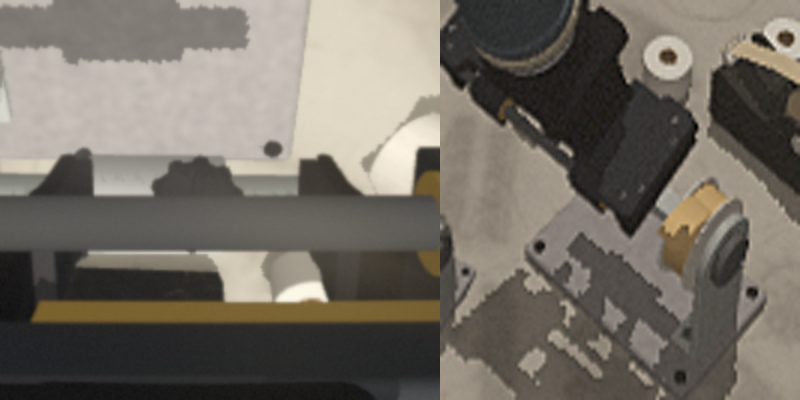

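The wrist crop shows the knob about midway between the fingertips. I'll close the grip.

Call:
jog_arm --moves '[0, 0, 0, 0, 0, 0, 0.03, 0, 0, 0, 0, 0, 0, 0.02, 0, 0, 0, 0, 0, 0, 0.0, 0, 0, 0, 0, 0, 0, 0.0]'

```text
time: 4.45
ee_pos: [0.5709, 0.0071, 0.1178]
ee_rot: [1.725, 2.339, 0.416]
wrist_force: [0.0, 0.4, 0.3]
gripper_width: 0.0357
```

```bash
python3 plan2.py 43 20 0 31.5 13
```

```text
t 4.45 S [-20.5  32.7 117.8] th 20.1 tilty -0.2 phi -0.0
F [0.  0.4 0.3] T [-0.03  0.3   0.02] w 0.0357 j [ 0.51  0.37 -0.65  2.11  0.36  0.41  1.49]
shift [-1.2 -1.9  1.3] turn [ 0.09 -0.16  0.04]
```

Call:
jog_arm --moves '[0, 0, 0, 0, 0, 0, 0.0, 0, 0, 0, 0, 0, 0, 0.0, 0, 0, 0, 0, 0, 0, 0.0]'

```text
time: 4.75
ee_pos: [0.5708, 0.0071, 0.1176]
ee_rot: [1.726, 2.339, 0.416]
wrist_force: [1.1, -0.5, 0.3]
gripper_width: 0.022
```

```bash
python3 plan2.py 43 20 0 -5 13; python3 plan2.py 6 -17 0 -5 13
```

```text
t 4.75 S [-20.6  32.7 117.6] th 20.1 tilty -0.2 phi -0.0
F [ 1.1 -0.5  0.3] T [-0.08  0.27 -0.06] w 0.022 j [ 0.51  0.37 -0.65  2.11  0.36  0.41  1.49]
shift [-37.7  -1.7   1. ] turn [ 0.07 -0.17  0.04]
t 4.75 S [-20.6  32.7 117.6] th 20.1 tilty -0.2 phi -0.0
F [ 1.1 -0.5  0.3] T [-0.08  0.27 -0.06] w 0.022 j [ 0.51  0.37 -0.65  2.11  0.36  0.41  1.49]
shift [-37.7  14.8  -3.5] turn [37.07 -0.15  0.09]
```

Gripped at 22 mm. Now I'll slide towards the roll.

Call:
jog_arm --moves '[-0.008, 0, 0, 0, 0, 0, 0.0, -0.016, 0, 0, 0, 0, 0, 0.0, -0.024, 0, 0, 0, 0, 0, 0.0, -0.03, 0, 0, 0, 0, 0, 0.0, -0.034, 0, 0, 0, 0, 0, 0.0]'

```text
time: 5.25
ee_pos: [0.5809, -0.0264, 0.1174]
ee_rot: [1.727, 2.339, 0.416]
wrist_force: [-2.7, 1.2, 2.5]
gripper_width: 0.0223
```

```bash
python3 plan2.py 43 20 0 -5 13
```

```text
t 5.25 S [-20.8  -2.3 117.4] th 20.0 tilty -0.2 phi 0.0
F [-2.7  1.2  2.5] T [0.3  0.65 0.13] w 0.0223 j [ 0.59  0.4  -0.67  2.08  0.35  0.43  1.57]
shift [-2.7 -1.5  1. ] turn [ 0.05 -0.16 -0.02]
```

Call:
jog_arm --moves '[-0.002, 0, 0, 0, 0, 0, 0.0, -0.003, 0, 0, 0, 0, 0, 0.0, -0.003, 0, 0, 0, 0, 0, 0.0]'

```text
time: 5.55
ee_pos: [0.5816, -0.0285, 0.1174]
ee_rot: [1.726, 2.339, 0.416]
wrist_force: [-2.8, 0.2, 3.4]
gripper_width: 0.0219
```

```bash
python3 plan2.py 43 20 0 -5 13
```

```text
t 5.55 S [-20.7  -4.5 117.4] th 20.0 tilty -0.2 phi -0.0
F [-2.8  0.2  3.4] T [-0.06  0.67 -0.01] w 0.0219 j [ 0.59  0.4  -0.68  2.07  0.35  0.43  1.58]
shift [-0.5 -1.5  1. ] turn [ 0.04 -0.16  0.03]
```

Call:
jog_arm --moves '[-0.002, 0, 0, 0, 0, 0, 0.0, -0.003, 0, 0, 0, 0, 0, 0.0, -0.003, 0, 0, 0, 0, 0, 0.0]'

```text
time: 5.85
ee_pos: [0.5817, -0.0289, 0.1173]
ee_rot: [1.724, 2.343, 0.417]
wrist_force: [-6.4, 4.4, 6.2]
gripper_width: 0.0224
```

```bash
python3 plan2.py 43 20 0 -5 13
```

```text
t 5.85 S [-20.8  -4.9 117.3] th 20.0 tilty -0.3 phi -0.1
F [-6.4  4.4  6.2] T [0.99 1.11 0.38] w 0.0224 j [ 0.6   0.4  -0.68  2.07  0.34  0.43  1.59]
shift [-0.1 -1.5  1. ] turn [ 0.01 -0.32  0.15]
```

Snug: commanded 3 mm more, moved only 0.4 mm, and the force rose. Now I'll work out the arc steps about the shaft.

```bash
cat > arc.py <<'E'
import sys
from cell import env
from tool import *
tot=float(sys.argv[1]); n=int(sys.argv[2])
o=env.observe(); R,p=toolpose(o); q=S([0,0,.1])
for i in range(1,n+1):
    Q=Ro.from_rotvec(RS[:,1]*np.radians(tot*i/n)).as_matrix()
    p2=q+Q@(p-q); print((R.T@(p2-p)*1000).round(1), np.degrees(Ro.from_matrix(R.T@Q@R).as_rotvec()).round(1))
E
python3 arc.py 38 5
```

```text
[ 0.   3.2 -1.6] [7.6 0.  0. ]
[-0.   6.6 -2.7] [15.2  0.   0.1]
[-0.  10.1 -3.4] [22.8  0.1  0.1]
[-0.  13.7 -3.7] [30.4  0.1  0.2]
[-0.  17.3 -3.4] [38.   0.1  0.2]
```

Call:
jog_arm --moves '[0.001, 0.0016, -0.0009, 3.8, 0, 0, 0.0, 0.001, 0.0032, -0.0016, 7.6, 0, 0, 0.0, 0.001, 0.0049, -0.0022, 11.4, 0, 0, 0.0, 0.001, 0.0066, -0.0027, 15.2, 0, 0, 0.0, 0.001, 0.0083, -0.0031, 19, 0, 0, 0.0]'

```text
time: 6.35
ee_pos: [0.5876, -0.0271, 0.1232]
ee_rot: [1.861, 2.525, 0.021]
wrist_force: [-4.0, 1.7, 3.7]
gripper_width: 0.022
```

```bash
python3 plan2.py 24 1 0 -5 13; python3 arc.py 19 5; python3 snap.py side sd4;python3 snap.py scene s4;python3 snap.py wrist w4
```

```text
t 6.35 S [-14.6  -4.9 123.2] th 0.8 tilty -0.2 phi -0.1
F [-4.   1.7  3.7] T [ 0.51  0.84 -0.01] w 0.022 j [ 0.44  0.5  -0.62  1.83  0.36  0.91  1.53]
shift [-0.1 -0.8  1. ] turn [-0.22 -0.24  0.12]
[ 0.   1.6 -0.9] [3.8 0.  0. ]
[ 0.   3.2 -1.7] [7.6 0.  0. ]
[-0.   4.9 -2.4] [11.4  0.   0. ]
[-0.   6.6 -2.9] [15.2  0.   0.1]
[-0.   8.4 -3.4] [19.   0.   0.1]
```

View pics/w4.png

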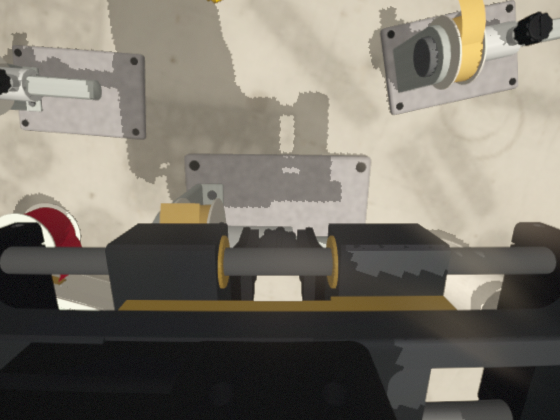

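Call:
jog_arm --moves '[0.0, 0.0016, -0.0009, 3.8, 0, 0, 0.0, 0.0, 0.0032, -0.0017, 7.6, 0, 0, 0.0, 0.0, 0.0049, -0.0024, 11.4, 0, 0, 0.0, 0.0, 0.0066, -0.0029, 15.2, 0, 0, 0.0, 0.0, 0.0084, -0.0034, 19, 0, 0, 0.0]'

```text
time: 7.0
ee_pos: [0.5959, -0.0246, 0.1269]
ee_rot: [-1.736, -2.356, 0.373]
wrist_force: [-4.7, 1.5, 2.6]
gripper_width: 0.0223
```

```bash
python3 plan2.py 5 -18 0 -5 13
```

```text
t 7.0 S [ -6.   -5.  126.9] th -18.2 tilty -0.2 phi -0.2
F [-4.7  1.5  2.6] T [ 0.46  0.45 -0.23] w 0.0223 j [ 0.3   0.66 -0.56  1.57  0.37  1.34  1.51]
shift [-0.  -1.1  1.3] turn [-0.19 -0.21  0.19]
```

Call:
jog_arm --moves '[0, 0, 0, 0, 0, 0, 0.036, 0, 0, 0, 0, 0, 0, 0.036, 0, 0, 0, 0, 0, 0, 0.036, 0, 0, -0.02, 0, 0, 0, 0.036, 0, 0, -0.06, 0, 0, 0, 0.036]'

```text
time: 7.5
ee_pos: [0.6121, -0.0221, 0.1819]
ee_rot: [-1.737, -2.355, 0.376]
wrist_force: [0.4, 0.1, 0.6]
gripper_width: 0.0353
```

```bash
python3 plan.py 0.0873 0 -0.005 0.13 ; python3 - <<'E'
from cell import env
from tool import *
o=env.observe(); th=np.radians(5); print(jog(o,toolR(th,0),S([.035,-.005,.23])))
E
```

```text
t 7.5 pos [ 0.6121 -0.0221  0.1819] F [0.4 0.1 0.6] w 0.0353 j [ 0.29  0.63 -0.57  1.48  0.34  1.45  1.53]
shift [  2.5 -35.5 -38.4] turn [-23.27  -0.17   0.06]
(array([  2.5,   8.4, -53.4]), array([-23.27,  -0.17,   0.06]))
```

Call:
jog_arm --moves '[0.002, 0.008, -0.053, -23.3, 0, 0, 0.036, 0.002, 0.008, -0.053, -23.3, 0, 0, 0.036, 0.002, 0.008, -0.053, -23.3, 0, 0, 0.036, 0.002, 0.008, -0.053, -23.3, 0, 0, 0.036]'

```text
time: 7.9
ee_pos: [0.6339, -0.0138, 0.2327]
ee_rot: [1.832, 2.48, 0.115]
wrist_force: [-0.6, -1.0, -0.1]
gripper_width: 0.0358
```

```bash
python3 snap.py wrist w5;python3 snap.py side sd5; python3 snap.py scene s5
```

```text
(no output)
```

View pics/w5.png

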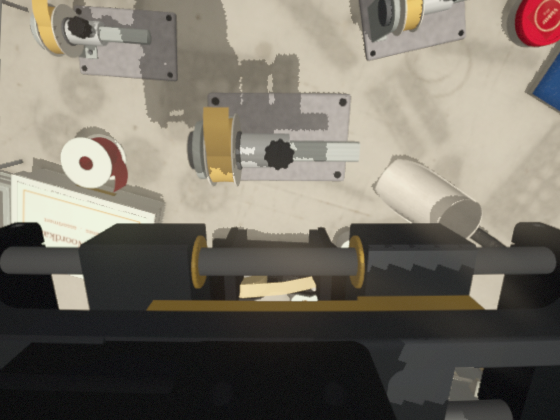

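The collar is against the roll and the knob, at (279,154), now points nearly up. I'll measure its angle and the flat's.

```bash
cat > meas.py <<'E'
import sys
from ang import knobfit
from tool import *
c=load(f'pics/{sys.argv[1]}.npz'); X=W2S(cloud(c)); p=c['p'].astype(int)
def axis(lo,hi,rad,zmin):
    k=(X[...,1]>lo)&(X[...,1]<hi)&(abs(X[...,0])<.02)&(X[...,2]>zmin)&(X[...,2]<.14)
    return X[k]
m=(p.max(-1)<75)&(X[...,2]>.11)&(X[...,2]<.16)&(np.hypot(X[...,0],X[...,1]+.005)<.06)
N,l,s,ce=cv2.connectedComponentsWithStats(m.astype(np.uint8))
i=1+np.argmax(s[1:,4]); x,y,w,h,_=s[i]
P=X[l==i]; P=P[P[:,2]>np.percentile(P[:,2],75)-.004]
print('knob px',ce[i],s[i],'mean',np.nanmean(P,0))
q=np.linalg.svd(P-P.mean(0))[2][2]; q*=np.sign(q[2]); print('top normal deg',np.degrees(np.arctan2(-q[0],q[2])))
print('centroid',knobfit(c,ce[i]),'top-centre',knobfit(c,ce[i],r=.0475),'bbox',knobfit(c,(x+w/2-.5,y+h/2-.5)))
for lo,hi in((.008,.03),(.03,.07)):
    k=(X[...,1]>lo)&(X[...,1]<hi)&(abs(X[...,0])<.0135)&(X[...,2]>.09)&(X[...,2]<.112); P=X[k]
    if len(P)<20: continue
    b=np.round(P[:,0]*1000); print([(int(v),round(1000*float(np.median(P[b==v,2])),1)) for v in np.unique(b)])
    q=k&(X[...,0]>-.0065)&(X[...,0]<.005); f=np.polyfit(X[q][:,0],X[q][:,2],1); print('flat',np.degrees(np.arctan(f[0])),f[1])
# sleeve
k=(X[...,1]>-.036)&(X[...,1]<-.02)&(abs(X[...,0])<.018)&(X[...,2]>.1)&(X[...,2]<.12);P=X[k]
b=np.round(P[:,0]*500)*2; print('sleeve',[(int(v),round(1000*float(np.median(P[b==v,2])),1)) for v in np.unique(b)])
E
python3 meas.py w5
```

```text
knob px [278.69686985 154.14662273] [265 139  29  30 607] mean [-0.00542573 -0.00578625  0.14800326]
top normal deg 5.545595607871506
centroid (np.float64(5.6371010355396365), np.float64(-5.772701922539378)) top-centre (np.float64(6.4877643931415205), np.float64(-5.79804694942415)) bbox (np.float64(6.448878572607036), np.float64(-5.514947052872806))
[(-11, 100.6), (-10, 104.9), (-9, 106.4), (-8, 106.9), (-7, 106.8), (-6, 106.8), (-5, 107.0), (-4, 106.8), (-3, 107.2), (-2, 107.1), (-1, 107.5), (0, 107.5), (1, 107.9), (2, 107.8), (3, 107.6), (4, 107.7), (5, 107.8), (6, 108.2), (7, 107.5), (8, 106.6)]
flat 5.164569758485053 0.10747349744072006
[(-10, 104.1), (-9, 106.3), (-8, 106.9), (-7, 106.7), (-6, 107.0), (-5, 107.1), (-4, 107.1), (-3, 107.3), (-2, 107.3), (-1, 107.3), (0, 107.5), (1, 107.6), (2, 107.7), (3, 107.6), (4, 108.0), (5, 107.7), (6, 107.9), (7, 107.3), (8, 106.5), (9, 104.2)]
flat 4.139704579514061 0.10748200096025443
sleeve [(-18, 101.6), (-16, 107.2), (-14, 110.9), (-12, 113.2), (-10, 114.5), (-8, 115.7), (-6, 116.6), (-4, 117.1), (-2, 117.2), (0, 117.1), (2, 116.9), (4, 116.3), (6, 115.2), (8, 114.7), (10, 112.8), (12, 111.0), (16, 103.0)]
```

The screw faces the flat to within about 2° (top normal 5.5°, flat 4.1–5.2°), and the knob is at y ≈ -5.5 mm, so snug. Next I'll regrip squarely along the screw's line.

```bash
python3 plan2.py 5.5 5 0 -5 -40;python3 plan2.py 5.5 5 0 -5 13
```

```text
t 8.05 S [ 37.1  -5.  232. ] th 5.4 tilty -0.1 phi -0.0
F [-0.1 -0.1 -0.5] T [ 0.06 -0.07  0.01] w 0.036 j [ 0.45  0.43 -0.65  1.66  0.28  1.05  1.59]
shift [ -0.1 -49.2  49.5] turn [ 0.36 -0.14  0.04]
t 8.05 S [ 37.1  -5.  232. ] th 5.4 tilty -0.1 phi -0.0
F [-0.1 -0.1 -0.5] T [ 0.06 -0.07  0.01] w 0.036 j [ 0.45  0.43 -0.65  1.66  0.28  1.05  1.59]
shift [ -0.2 -49.5 102.5] turn [ 0.36 -0.14  0.04]
```

Call:
jog_arm --moves '[0, -0.049, 0.02, 0.4, 0, 0, 0.036, 0, -0.049, 0.03, 0.4, 0, 0, 0.036, 0, -0.049, 0.05, 0.4, 0, 0, 0.036, 0, -0.049, 0.05, 0.4, 0, 0, 0.036, 0, -0.049, 0.05, 0.4, 0, 0, 0.036]'

```text
time: 8.55
ee_pos: [0.5955, -0.0237, 0.1773]
ee_rot: [1.834, 2.489, 0.111]
wrist_force: [-0.2, -0.7, 0.5]
gripper_width: 0.0361
```

```bash
python3 plan2.py 5.5 5 0 -5 13
```

```text
t 8.55 S [ -6.1  -4.  177.3] th 5.0 tilty -0.2 phi -0.1
F [-0.2 -0.7  0.5] T [ 0.11 -0.04  0.05] w 0.0361 j [ 0.48  0.42 -0.65  1.81  0.29  0.92  1.59]
shift [-1.2 -1.  52. ] turn [-0.05 -0.23  0.12]
```

Call:
jog_arm --moves '[-0.001, -0.0005, 0.01, 0, -0.2, 0, 0.036, -0.001, -0.0005, 0.025, 0, -0.2, 0, 0.036, -0.001, -0.0005, 0.04, 0, -0.2, 0, 0.036, -0.001, -0.0005, 0.052, 0, -0.2, 0, 0.036, -0.001, -0.0005, 0.052, 0, -0.2, 0, 0.036]'

```text
time: 9.05
ee_pos: [0.5971, -0.024, 0.123]
ee_rot: [1.835, 2.488, 0.104]
wrist_force: [0.5, -0.1, 0.6]
gripper_width: 0.0363
```

```bash
python3 plan2.py 5.5 5 0 -5 13;  python3 snap.py wrist w6
```

```text
t 9.05 S [ -4.6  -4.8 123. ] th 4.7 tilty -0.1 phi -0.1
F [ 0.5 -0.1  0.6] T [ 0.06  0.   -0.04] w 0.0363 j [ 0.45  0.49 -0.61  1.85  0.35  0.83  1.54]
shift [-0.2  2.2 -2.2] turn [-0.27 -0.06  0.1 ]
```

View pics/w6.png

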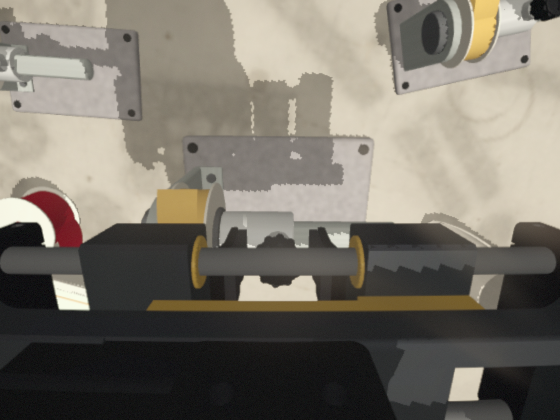

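Call:
jog_arm --moves '[0, 0.0018, -0.0015, 0, 0, 0, 0.036, 0, 0.0018, -0.0015, 0, 0, 0, 0.0, 0, 0.0018, -0.0015, 0, 0, 0, 0.0, 0, 0.0018, -0.0015, 0, 0, 0, 0.0, 0, 0.0018, -0.0015, 0, 0, 0, 0.0]'

```text
time: 9.6
ee_pos: [0.6005, -0.0231, 0.1278]
ee_rot: [1.832, 2.485, 0.108]
wrist_force: [-0.4, 0.7, 2.3]
gripper_width: 0.0222
```

```bash
python3 plan2.py 5.5 5 0 -5 13
```

```text
t 9.6 S [ -1.1  -4.9 127.8] th 5.0 tilty 0.0 phi -0.1
F [-0.4  0.7  2.3] T [ 0.27  0.03 -0.02] w 0.0222 j [ 0.45  0.48 -0.61  1.85  0.35  0.83  1.54]
shift [-0.1 -1.6  2.3] turn [0.02 0.04 0.1 ]
```

```bash
python3 plan2.py 5 5 30 -5 11 37.2
```

```text
t 9.6 S [ -1.1  -4.9 127.8] th 5.0 tilty 0.0 phi -0.1
F [-0.4  0.7  2.3] T [ 0.27  0.03 -0.02] w 0.0222 j [ 0.45  0.48 -0.61  1.85  0.35  0.83  1.54]
shift [-0.1 -1.3  1.6] turn [3.00e-02 3.00e-02 3.01e+01]
```

Call:
jog_arm --moves '[0, -0.0003, 0.0003, 0, 0, 6, 0.0, 0, -0.0006, 0.0006, 0, 0, 12, 0.0, 0, -0.0009, 0.0009, 0, 0, 18, 0.0, 0, -0.0011, 0.0012, 0, 0, 24, 0.0, 0, -0.0013, 0.0015, 0, 0, 30, 0.0]'

```text
time: 10.1
ee_pos: [0.6004, -0.0236, 0.1265]
ee_rot: [2.431, 1.932, 0.129]
wrist_force: [1.5, 0.7, 0.2]
gripper_width: 0.0222
```

```bash
python3 plan2.py 5 5 60 -5 11 35.8
```

```text
t 10.1 S [ -1.3  -5.3 126.5] th 5.2 tilty 0.1 phi 30.1
F [1.5 0.7 0.2] T [ 0.17 -0.47 -0.  ] w 0.0222 j [ 0.35  0.46 -0.49  1.86  0.26  0.8   1.09]
shift [-0.2 -1.   1.7] turn [ 0.16 -0.05 29.87]
```

Call:
jog_arm --moves '[0, -0.0002, 0.0003, 0, 0, 6, 0.0, -0.0001, -0.0004, 0.0006, 0, 0, 12, 0.0, -0.0001, -0.0006, 0.001, 0, 0, 18, 0.0, -0.0002, -0.0008, 0.0013, 0, 0, 24, 0.0, -0.0002, -0.001, 0.0017, 0, 0, 30, 0.0]'

```text
time: 10.6
ee_pos: [0.6002, -0.0239, 0.125]
ee_rot: [2.867, 1.245, 0.141]
wrist_force: [2.5, 0.3, 1.9]
gripper_width: 0.0222
```

```bash
python3 plan2.py 5 5 82 -5 11 34.8
```

```text
t 10.6 S [ -1.6  -5.6 125. ] th 5.2 tilty 0.1 phi 60.1
F [2.5 0.3 1.9] T [-0.08 -0.64  0.01] w 0.0222 j [ 0.26  0.44 -0.36  1.86  0.19  0.78  0.63]
shift [-0.2 -0.8  1.2] turn [ 0.19 -0.17 21.85]
```

Call:
jog_arm --moves '[0, -0.0002, 0.0004, 0, 0, 6, 0.0, -0.0001, -0.0005, 0.0008, 0, 0, 12, 0.0, -0.0002, -0.0008, 0.0012, 0, 0, 18, 0.0, -0.0002, -0.0008, 0.0012, 0, 0, 22, 0.0, -0.0002, -0.0008, 0.0012, 0, 0, 22, 0.0]'

```text
time: 11.1
ee_pos: [0.5996, -0.0229, 0.1241]
ee_rot: [-3.058, -0.686, -0.143]
wrist_force: [2.0, 0.6, 5.4]
gripper_width: 0.0218
```

```bash
python3 plan2.py 5 5 86 -5 11 34.8
```

```text
t 11.1 S [ -1.9  -4.5 124.1] th 5.2 tilty 0.1 phi 81.8
F [2.  0.6 5.4] T [ 0.03 -0.64  0.24] w 0.0218 j [ 0.19  0.43 -0.27  1.87  0.13  0.77  0.3 ]
shift [-0.3  0.5  0.4] turn [ 0.15 -0.21  4.18]
```

Call:
jog_arm --moves '[0, 0, 0, 0, 0, 3, 0.0, 0, 0, 0, 0, 0, 5, 0.0, 0, 0, 0, 0, 0, 5, 0.0]'

```text
time: 11.4
ee_pos: [0.5995, -0.0222, 0.1241]
ee_rot: [-3.079, -0.553, -0.142]
wrist_force: [1.7, 1.9, 4.7]
gripper_width: 0.0221
```

```bash
python3 plan2.py 5 5 86 -5 11 34.8
```

```text
t 11.4 S [ -1.8  -3.7 124.1] th 5.2 tilty 0.1 phi 86.7
F [1.7 1.9 4.7] T [ 0.32 -0.55  0.34] w 0.0221 j [ 0.17  0.42 -0.25  1.87  0.12  0.77  0.22]
shift [-0.4  1.3  0.4] turn [ 0.08 -0.23 -0.74]
```

Call:
jog_arm --moves '[0, 0.001, 0, 0, 0, 0, 0.0, 0, 0.002, 0, 0, 0, 0, 0.0, 0, 0.003, 0, 0, 0, 0, 0.0, 0, 0.003, 0, 0, 0, 0, 0.0]'

```text
time: 11.8
ee_pos: [0.5996, -0.0225, 0.1241]
ee_rot: [-3.076, -0.555, -0.14]
wrist_force: [-1.6, 5.9, 7.7]
gripper_width: 0.0221
```

```bash
python3 plan2.py 5 5 86 -5 11 34.8
```

```text
t 11.8 S [ -1.7  -4.  124.1] th 5.2 tilty -0.1 phi 86.6
F [-1.6  5.9  7.7] T [ 1.25 -0.1   0.44] w 0.0221 j [ 0.18  0.43 -0.25  1.87  0.11  0.78  0.23]
shift [-0.4  0.9  0.4] turn [-0.12 -0.18 -0.64]
```

Snug, and the screw is against its stop: the moment about its axis rose to 0.34 N m when I turned it further. I'll relax the push and let go.

Call:
jog_arm --moves '[0, -0.001, 0, 0, 0, 0, 0.0, 0, -0.002, 0, 0, 0, 0, 0.03, 0, -0.002, 0, 0, 0, 0, 0.045, 0, -0.002, 0, 0, 0, 0, 0.045, 0, -0.002, 0, 0, 0, 0, 0.045]'

```text
time: 12.3
ee_pos: [0.5973, -0.0249, 0.122]
ee_rot: [-3.081, -0.548, -0.132]
wrist_force: [0.0, -0.4, -0.1]
gripper_width: 0.0424
```

Call:
jog_arm --moves '[0, 0, -0.01, 0, 0, 0, 0.045, 0, 0, -0.03, 0, 0, 0, 0.045, 0, 0, -0.06, 0, 0, 0, 0.045, 0, 0, -0.1, 0, 0, 0, 0.045, 0, 0, -0.1, 0, 0, 0, 0.045]'

```text
time: 12.8
ee_pos: [0.5929, -0.0268, 0.2289]
ee_rot: [-3.082, -0.548, -0.152]
wrist_force: [0.9, 0.1, -0.0]
gripper_width: 0.0447
```

```bash
python3 plan2.py 5 5 86 -30 -90 34.8
```

```text
t 12.8 S [ -9.4  -6.2 228.9] th 5.6 tilty 0.3 phi 86.9
F [ 0.9  0.1 -0. ] T [-0.03 -0.04  0.02] w 0.0447 j [ 0.2   0.3  -0.27  1.78  0.07  0.97  0.26]
shift [-3.1 23.6  4.5] turn [ 0.29 -0.57 -0.92]
```

Call:
jog_arm --moves '[0, 0.03, 0, 0, 0, 0, 0.045, 0, 0.03, 0, 0, 0, 0, 0.045, 0, 0.03, 0, 0, 0, 0, 0.045]'

```text
time: 13.1
ee_pos: [0.5997, -0.0557, 0.2222]
ee_rot: [-3.081, -0.546, -0.134]
wrist_force: [0.7, -0.1, -0.2]
gripper_width: 0.0447
```

```bash
python3 snap.py wrist w7; python3 snap.py side sd7; python3 meas.py w7; python3 - <<'E'
from h import *
a=load('pics/w7.npz')['p'][80:240,190:370,::-1]; b=load('pics/w5.npz')['p'][80:240,190:370,::-1]
cv2.imwrite('pics/c7.png',np.hstack([cv2.resize(x,None,fx=2.2,fy=2.2,interpolation=cv2.INTER_CUBIC) for x in(a,b)]))
E
```

```text
knob px [277.97037037 173.61975309] [267 157  27  30 405] mean [-0.00679717 -0.00668835  0.14443064]
top normal deg 6.296953779936914
centroid (np.float64(9.346418324171253), np.float64(-7.555479566277282)) top-centre (np.float64(8.612802392207492), np.float64(-6.207951435776484)) bbox (np.float64(6.943090802117158), np.float64(-5.657006377140245))
[(-11, 101.9), (-10, 104.5), (-9, 106.2), (-8, 106.6), (-7, 106.8), (-6, 106.7), (-5, 107.3), (-4, 107.5), (-3, 107.1), (-2, 107.6), (-1, 107.3), (0, 107.5), (1, 107.5), (2, 107.8), (3, 108.0), (4, 107.8), (5, 108.0), (6, 108.0), (7, 107.6), (8, 106.2), (9, 104.2)]
flat 5.0585037560661155 0.10755186436406024
[(-10, 103.4), (-9, 105.8), (-8, 106.9), (-7, 106.8), (-6, 107.1), (-5, 107.2), (-4, 107.1), (-3, 107.1), (-2, 107.5), (-1, 107.5), (0, 107.7), (1, 107.7), (2, 107.8), (3, 107.8), (4, 107.9), (5, 107.8), (6, 107.9), (7, 107.9), (8, 106.7), (9, 104.8), (10, 102.9)]
flat 4.779838440582005 0.10755753647977365
sleeve [(-18, 100.4), (-16, 107.0), (-14, 110.2), (-12, 112.8), (-10, 114.3), (-8, 115.2), (-6, 116.8), (-4, 117.0), (-2, 117.0), (0, 117.3), (2, 117.3), (4, 116.4), (6, 115.4), (8, 114.5), (10, 113.0), (12, 110.7), (14, 108.2), (16, 103.7)]
```

View pics/c7.png

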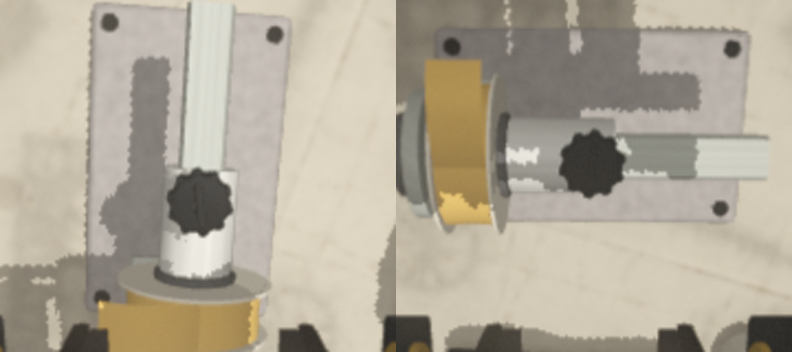

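After (left): the collar is against the roll and the knob faces squarely along the flat. The knob's top sank from 148.0 to 144.4 mm, 3.6 mm ≈ 1.4 rad, so the screw is tight. The hand is clear, so I'm handing in.

```bash
python3 -c "
from cell import env
print(env.finish_job())"
```

```text
the job is handed in; nothing more can be done
None
```

The ribbon roll is locked and the job is handed in at about 13 s of the 43 s allowed. I gripped the knob, slid the collar about 37 mm to the roll and swung it about 38° onto the flat. Then I let go, regripped square to the screw, turned the knob 87° clockwise to its stop, released and backed off about 100 mm.

What the last checks showed:
- **Collar against the roll:** the last picture shows it touching the roll. Pushing it further met resistance, with the knob about 0.7 mm or less from where it should sit when snug.
- **Screw facing the flat:** the knob stands at about 6–7° and the flat at about 5°, so they agree to roughly 2°. Another estimate from the same picture put the knob at 9°, but its outline was split by a highlight, so I trust it less. It would still be within the 11° limit.
- **Screw tight:** the knob sank 3.6 mm, about 1.4 rad, and the wrist moment rose to 0.34 N m at the stop.
- **Hand clear:** the wrist force was about zero after I backed off. I did not measure the other things on the table again, but every move stayed around the stand and showed no sign of touching them.

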